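# Seat a brass blank in the marking fixture and snap the toggle clamp shut

## Task

Get the brass blank ready for laser marking: with the fingertips only, push it along its channel until it sits fully home against the stop. Then push the red clamp lever with a finger past its centre so that it snaps over to its other position and the rubber foot clamps the blank. Do not grasp or lift the blank, leave the tumbler, steel disc and brass template where they are, and finish clear of everything.

Things in the scene. Friction and masses are not known exactly. Their poses are not given: they have to be found in the camera images.
- fixture: fixed aluminium fixture; bed 270 x 110 mm, 12 mm thick (top at z 0.012), from x -165 to +105 mm. Origin on its underside below the middle of the stop's face; x points along the channel from the open end (robot side) to the stop, y left, z up. Guide rails 5 mm high over the bed, 56 mm apart, run from x -90 mm to the stop. Clamp cheeks behind the stop: x 30 to 80, 37 mm wide, up to z 68 mm
- stop (a point): middle of the stop's face, 4 mm above the bed (axes as the fixture). The stop is a dark steel bar 56 mm wide, 10 mm high over the bed and 12 mm thick across the end of the channel
- blank_center (a point): centre of the loose brass blank, a flat plate 70 (along the channel) x 52 x 8 mm, about 0.24 kg, on the bed between the rails, 28 to 55 mm short of the stop at the start. Home: its far edge against the stop, centre at fixture x -35 mm
- clamp_hinge (a point): axis of the clamp lever and of its pressure arm, parallel to fixture y, at fixture x 55 mm, z 57 mm (axes as the fixture)
- lever_tip (a point): centre of the red ball (24 mm) ending the clamp lever, 85 mm from the hinge; below it a red grip 18 mm thick to 40 mm from the hinge, then 10 mm rod. Open it leans 40 deg to fixture +x, away from the stop (ball at x 110, z 122 mm). Pushed to fixture -x: stiff at first (up to about 15 N), none at upright, then it snaps by itself to 40 deg over the blank
- clamp (a joint): angle of the clamp lever, rad: 0 open (leaning back), 0.7 upright (the centre, unstable), 1.4 shut (leaning over the blank)
- clamp_foot: sprung rubber foot (16 mm) on the steel pressure arm that is geared to the lever. Open, the arm stands upright over the hinge (top at z 144 mm), the foot pointing over the blank; shut, it lies over the stop and the foot presses the blank 20 mm in front of the stop with about 3 N. Origin on the hinge axis
- tumbler: teal drinking tumbler with a steel lid, 74 mm diameter, 109 mm tall, loose, origin under its centre; leave alone
- disc: flat steel disc with a hole, 64 mm diameter, 6 mm thick, loose on the table, origin under its centre; leave alone
- template: cross-shaped brass template, 62 x 62 x 5 mm, loose on the table, origin under its centre; leave alone
Not all that is in view belongs to the job. Leave any blue or green look-alike of the part that bears blank_center alone.

How it is judged:
On the way, in this order (a step that is already met when the one before it is completed fails the run):
1. the blank is home against the stop while the clamp is still open (x of blank_center in the frame of fixture above -0.0375 m and value of joint clamp below 0.2 rad), for 0.1 s.
2. the fingers push the clamp lever (contact force between the fingers and clamp above 0.3 N and value of joint clamp above 0.1 rad), for 0.02 s.
3. the lever has snapped over and the foot presses on the blank (value of joint clamp above 1.3 rad and contact force between clamp_foot and blank above 1 N), for 0.2 s.
At the end, for the whole second after the job is handed in: The lever is shut (joint above 1.3 of 1.4 rad), the foot presses on the blank with more than 1 N, the blank lies flat on the bed within 2.5 mm of the stop and at rest, and tumbler, disc and template are within 15 mm of where they stood (all of step 3 and x of blank_center in the frame of fixture above -0.0375 m and height (world z) of blank_center below 0.02 m and linear speed of blank below 0.01 m/s and distance of each of tumbler, disc, template from where it was at the start of the episode below 0.015 m); the robot touches nothing.
It fails at once if the blank is lifted or tipped (height (world z) of blank_center above 0.024 m or angle between blank_center's own z axis and vertical above 0.15 rad).
It fails at once if the tumbler, the disc or the template is displaced or lifted (distance of any of tumbler, disc, template from where it was at the start of the episode above 0.015 m).
It also fails if it takes over 40 s, if anything falls off the work surface, if the arm or the gripper's body presses on something with over 40 N, if the wrist force passes 120 N, or if a joint passes its speed limit or range.

## Robot

A 6-joint arm with a two-finger parallel gripper is mounted at the origin on the work surface. World frame = base frame: x ahead of the robot, y to its left, z up, the work surface at z = 0. Lengths are in m, angles in rad, forces in N, time in s.
With the tool pointing down it reaches from about 0.25 to 0.8 m from the base axis. Payload 3.9 kg.
Tool frame: the origin (TCP) lies at the very end of the fingers, on their centre line; the grasp point (between the pads) lies 19 mm behind it; z points along the fingers, y is the line along which they close (so a half turn about z gives the same grasp; the last joint's range is limited). The gripper opens to 85 mm and grips with 20 to 120 N. Pads are 22 mm wide; open, the fingers measure 114 mm over their backs; the gripper's body (76 mm by 85 mm) begins 54 mm behind the grasp point. The pads swing forward as they close: fully open they stand 13 mm farther back than shut.
Start: joints at [1.241, 0.26, -0.138, 1.173, 0, 1.571], TCP at [0.17, 0.497, 0.231] pointing down, gripper open.
Joint ranges: [-2.78, 2.78], [-0.83, 1.72], [-1.28, 1.37], [-1.9, 2.12], [-1.57, 1.48], [-3.14, 3.14]. Speed limits (rad/s): [2.57, 2.57, 3.14, 3.14, 3.14, 3.14].

## Interface

Orientations are given as a unit quaternion [w, x, y, z].
In Python, from workcell import get_state, capture, hand_in gives the robot as it stands.
- The arm moves only by the tool move_arm, never from a script. Its argument "deltas" is a list of rows, each a list of 7 numbers: the shift along the tool's x, y, z in m, then the turn, a rotation vector about the tool's x, y, z in degrees, then the opening, from -1 (shut) to 1 (fully open). A call has 1 to 8 rows; each row is the pose to reach, as a shift and turn from the pose commanded when the call began, along the tool's axes at that moment; what a row does not reach only later rows make up. A row lasts 1/8 s, in which the tool goes at most 62.5 mm and 10.7 degrees, less where a joint would pass 70% of its speed; a pose out of reach is approached as far as the arm can. A call with a gripper value outside its range is refused whole. The fingers move at their own pace and stop on an object; "squeeze" is the grip in N (left out, the last holds). Time passes only in rows, so rows that repeat a pose let the fingers close. It gives the time, the measured TCP pose, the force, the opening and the grip force at its end, in the units of the state.
- get_state(): the state, without advancing time (a new reading comes with each control period).
- capture(name): name is "side" or "top" or "wrist"; returns a dict with "pixels" (480x640x3 uint8, blue, green, red), "fx", "fy", "cx", "cy" (pixels), "pose" (4x4, takes a point from camera to world coordinates); the wrist camera has in their place "mount" (4x4, takes a point from camera to tool coordinates, whose origin is the TCP and whose axes are the flange's). Camera axes: x right, y down, z forward; pixel columns grow to the right and rows downward; lengths in m; the calibration is good to about 2 mm. A picture is of the moment at which its call begins: read the wrist's pose just before it. There is no depth.
- hand_in(): hands the job in; it is judged then, once.
The state is a dict: "time_s": time; "q": joint angles; "joint_vel": joint speeds; "joint_torque": joint torques, N m; "position": TCP position; "ee_rot": TCP orientation; "ft_force": force on the tool from outside, world axes, zero at the start; "ft_torque": the same for the moment, N m; "gripper_width": finger opening in m; "grasp_force": force on a finger pad.
Only numpy, scipy, OpenCV 4.12 (cv2) and the standard library are available. Lean on these libraries where they do the work, as an engineer would, in place of code of your own. Each camera call takes 0.05 s, during which the arm holds its last target. There are 200 camera calls.

## Working session

There is one attempt and no reset: what is moved stays moved. The work goes in short steps, Python scripts to look and compute and a tool call to move; the robot and the scene stay as the last step left them, time stands still between calls to the robot, and variables do not carry over. Pictures are saved under pics/ and viewed, at most 10 in all, crops included, and the job is handed in when it is done.

Besides the shell and the picture viewer there is one more tool, called after ">>>" as name(argument=value, ...), one argument or row to a line, values as JSON. move_arm: Moves the arm, as the interface text tells. Its arguments: {"type":"object","properties":{"deltas":{"type":"array","items":{"type":"array","items":{"type":"number"}}},"squeeze":{"type":"number"}},"required":["deltas"]}

```bash
mkdir -p pics
python3 - <<'E'
from workcell import *
import cv2,numpy as np
np.set_printoptions(precision=4,suppress=True)
s=get_state();print(s['time_s'],s['position'],s['ee_rot'])
for n in('top','side'):
    c=capture(n);cv2.imwrite(f'pics/{n}0.png',c['pixels']);print(n,c['fx'],c['fy'],c['cx'],c['cy']);print(np.array(c['pose']))
    np.savez(f'{n}0.npz',**c)
E
```

```text
0.0 [0.1698 0.4961 0.2305] [-0.0002  0.1641  0.9864 -0.001 ]
top 481.72158548766396 481.72158548766396 330.6567472851568 232.07042820536952
[[-0.0127 -0.9966  0.0814  0.4408]
 [-0.9993  0.0096 -0.0374  0.0381]
 [ 0.0365 -0.0819 -0.996   0.8333]
 [ 0.      0.      0.      1.    ]]
side 601.0806352374906 601.0806352374906 310.5896248663064 244.22200272319182
[[ 0.9288 -0.25    0.2734  0.2623]
 [-0.3702 -0.6576  0.6562 -0.5569]
 [ 0.0158 -0.7107 -0.7033  0.7517]
 [ 0.      0.      0.      1.    ]]
```

View pics/top0.png

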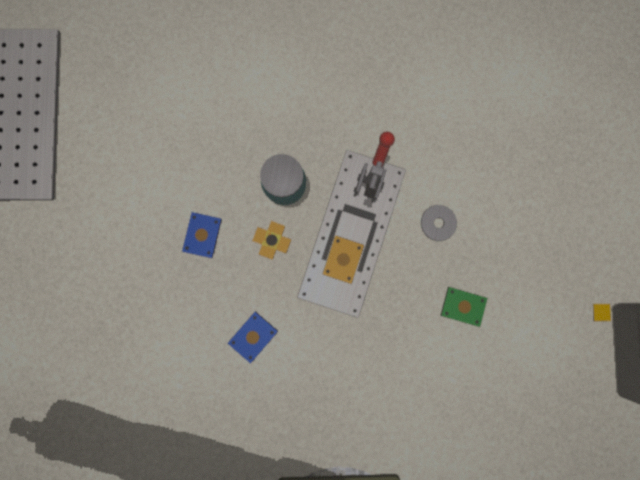

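View pics/side0.png

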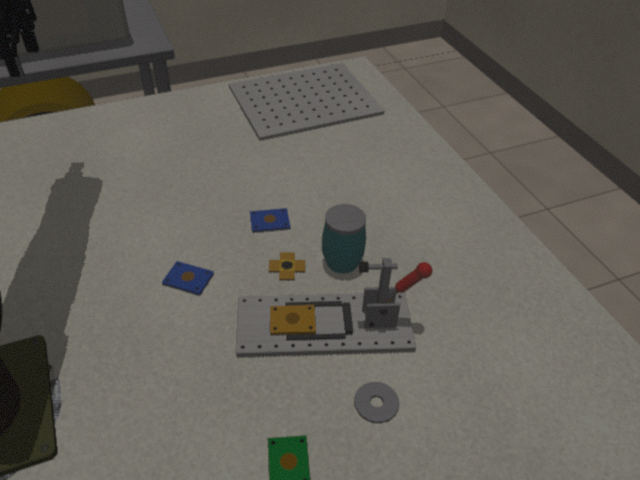

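The top view shows the brass blank at (344,260) between the fixture's rails, the stop at (360,212) and the red ball at (387,139). The blue look-alikes are at (202,235) and (253,337), and the green one is at (464,306). The blank at (344,260) is the only brass plate lying in the channel, so it is the one meant. The template is at (271,240), the tumbler at (283,180) and the disc at (438,222).

```bash
cat > h.py <<'E'
import numpy as np,cv2
np.set_printoptions(precision=4,suppress=True)
def ray(c,p):
    R=np.array(c['pose']);d=R[:3,:3]@[(p[0]-c['cx'])/c['fx'],(p[1]-c['cy'])/c['fy'],1];return R[:3,3],d
def onz(c,p,z):
    o,d=ray(c,p);return o+d*(z-o[2])/d[2]
def two(a,p,b,q):
    o,d=ray(a,p);u,e=ray(b,q);t=np.linalg.lstsq(np.c_[d,-e],u-o,rcond=None)[0]
    x,y=o+d*t[0],u+e*t[1];return (x+y)/2,np.linalg.norm(x-y)
def blobs(c,lo,hi,amin=40):
    m=cv2.inRange(cv2.cvtColor(c['pixels'],cv2.COLOR_BGR2HSV),np.array(lo),np.array(hi))
    m=cv2.morphologyEx(m,cv2.MORPH_CLOSE,np.ones((5,5)))
    return [k for k in cv2.findContours(m,0,1)[0] if cv2.contourArea(k)>amin]
E
python3 - <<'E'
from h import *
T=dict(np.load('top0.npz'));S=dict(np.load('side0.npz'))
for n,c in(('top',T),('side',S)):
    for col,lo,hi,z in(('brass',(12,120,90),(28,255,255),.02),('red',(0,150,60),(6,255,255),.12)):
        for k in blobs(c,lo,hi):
            r=cv2.minAreaRect(k);m=cv2.moments(k);p=(m['m10']/m['m00'],m['m01']/m['m00'])
            print(n,col,np.array(p),r,onz(c,p,z))
# bed: large light low-sat region in top
hsv=cv2.cvtColor(T['pixels'],cv2.COLOR_BGR2HSV)
g=cv2.cvtColor(T['pixels'],cv2.COLOR_BGR2GRAY)
print('hsv bed/table',hsv[295,330],hsv[250,310],hsv[290,400])
for nm,p in dict(farL=(347,151),farR=(405,170),nearR=(358,316),nearL=(299,298)).items(): print(nm,onz(T,p,.012))
for nm,p in dict(nearL=(239,295.5),nearR=(238,353),farR=(413,349)).items(): print('side',nm,onz(S,p,.012))
a=cv2.resize(T['pixels'][120:330,270:430],None,fx=2.8,fy=2.8,interpolation=cv2.INTER_CUBIC)
b=cv2.resize(S['pixels'][240:370,225:445],None,fx=1.6,fy=1.6,interpolation=cv2.INTER_CUBIC)
w=np.zeros((588,800,3),np.uint8);w[:a.shape[0],:a.shape[1]]=a;w[:b.shape[0],448:448+b.shape[1]]=b
cv2.imwrite('pics/crop.png',w)
E
```

```text
top brass [252.2926 336.9389] ((252.5, 336.5), (9.0, 9.0), 90.0) [0.3344 0.1396 0.02  ]
top brass [601.7885 312.1084] ((602.0, 312.0), (16.0, 16.0), 90.0) [ 0.3657 -0.4538  0.02  ]
top brass [464.1245 306.592 ] ((464.0000305175781, 306.5), (10.60660171508789, 10.60660171508789), 45.0) [ 0.3787 -0.2167  0.02  ]
top brass [342.9001 259.1299] ((342.8000183105469, 259.1000061035156), (29.409177780151367, 39.528465270996094), 18.43494987487793) [ 0.4612 -0.0126  0.02  ]
top brass [200.9609 234.4297] ((201.00003051757812, 234.50003051757812), (8.944271087646484, 9.391485214233398), 63.43495178222656) [0.5054 0.2253 0.02  ]
top brass [271.3771 239.8071] ((271.1902160644531, 239.91220092773438), (32.68653869628906, 33.10559844970703), 65.224853515625) [0.4952 0.1077 0.02  ]
top red [384.5316 144.1726] ((382.6123962402344, 145.79132080078125), (11.175211906433105, 28.581445693969727), 28.300756454467773) [ 0.632  -0.0721  0.12  ]
side brass [292.2409 318.5006] ((292.19696044921875, 318.3943176269531), (26.046510696411133, 45.095882415771484), 88.36341857910156) [ 0.4603 -0.015   0.02  ]
side brass [286.7726 265.337 ] ((286.5, 265.5), (25.0, 35.0), 90.0) [0.491  0.0934 0.02  ]
side red [414.1016 275.4181] ((412.5010070800781, 275.8142395019531), (12.681334495544434, 39.09547424316406), 59.34933090209961) [ 0.6224 -0.0786  0.12  ]
hsv bed/table [ 90   2 156] [ 16  25 154] [ 21  27 151]
farL [ 0.649 -0.023  0.012]
farR [ 0.6151 -0.1236  0.012 ]
nearR [ 0.3651 -0.0372  0.012 ]
nearL [0.3968 0.0622 0.012 ]
side nearL [0.3989 0.0654 0.012 ]
side nearR [ 0.3652 -0.0406  0.012 ]
side farR [ 0.6105 -0.1276  0.012 ]
```

View pics/crop.png

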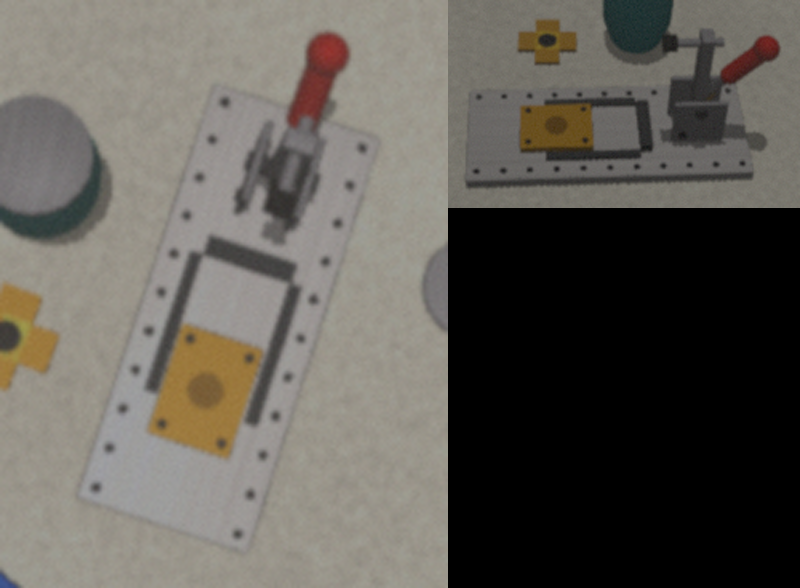

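The crop confirms it: the brass plate between the rails is the blank, and the clamp is open with the ball leaning away. The fixture heading is about -18.9°, its origin is near (0.535, -0.040), and the blank is at fixture x of about -79 mm. The tool is already aligned, with tool x = -channel and tool y = fixture y.

>>> move_arm(
  deltas=[
    [-0.04,-0.04,0,0,0,0,-1],
    [-0.08,-0.085,0,0,0,0,-1],
    [-0.125,-0.13,0,0,0,0,-1],
    [-0.165,-0.175,0,0,0,0,-1],
    [-0.21,-0.22,0,0,0,0,-1],
    [-0.25,-0.265,0,0,0,0,-1],
    [-0.29,-0.31,0,0,0,0,-1],
    [-0.33,-0.35,0,0,0,0,-1],
  ],
)

```text
time_s: 1.1
position: [0.369, 0.0567, 0.2313]
ee_rot: [0.0, 0.164, 0.986, 0.0]
ft_force: [1.5, 1.1, -0.7]
gripper_width: 0.0003
grasp_force: 0.0
```

>>> move_arm(
  deltas=[
    [-0.025,-0.03,0,0,0,0,-1],
    [-0.04,-0.04,0.04,0,0,0,-1],
    [-0.04,-0.04,0.08,0,0,0,-1],
    [-0.04,-0.04,0.12,0,0,0,-1],
    [-0.04,-0.04,0.14,0,0,0,-1],
    [-0.04,-0.04,0.14,0,0,0,-1],
  ],
)

```text
time_s: 1.85
position: [0.3917, 0.0078, 0.0898]
ee_rot: [-0.002, 0.164, 0.986, -0.0]
ft_force: [0.4, -0.6, 0.3]
gripper_width: 0.0001
grasp_force: 0.0
```

```bash
cat >> h.py <<'E'
O=np.array([.535,-.040]);U=np.array([.946,-.324]);V=np.array([.324,.946])
def fx(p): d=np.array(p[:2])-O;return np.array([d@U,d@V])
E
python3 - <<'E'
from workcell import *
from h import *
s=get_state();print(s['time_s'],s['position'],s['ee_rot'],fx(s['position']),s['ft_force'],s['gripper_width'])
c=capture('wrist');w,x,y,z=s['ee_rot']
from scipy.spatial.transform import Rotation as R
M=np.eye(4);M[:3,:3]=R.from_quat([x,y,z,w]).as_matrix();M[:3,3]=s['position'];c['pose']=M@np.array(c['mount'])
cv2.imwrite('pics/w1.png',c['pixels']);np.savez('w1.npz',**c)
for k in blobs(c,(12,120,60),(28,255,255),2000):
    for p in cv2.boxPoints(cv2.minAreaRect(k)): print(p,fx(onz(c,p,.02)))
P=np.linalg.inv(c['pose'])@np.r_[s['position'],1];print('tcp px',c['fx']*P[0]/P[2]+c['cx'],c['fy']*P[1]/P[2]+c['cy'])
E
```

```text
1.85 [0.3917 0.0078 0.0898] [-0.0023  0.1642  0.9864 -0.0004] [-0.151  -0.0012] [ 0.4416 -0.5523  0.3305] 0.00010136049374868078
[437.36 321.48] [-0.0996  0.08  ]
[504.7201 270.96  ] [-0.1385  0.1219]
[548.4 329.2] [-0.0935  0.1602]
[481.04 379.72] [-0.05    0.1178]
tcp px 323.13441152761374 302.85058799851413
```

View pics/w1.png

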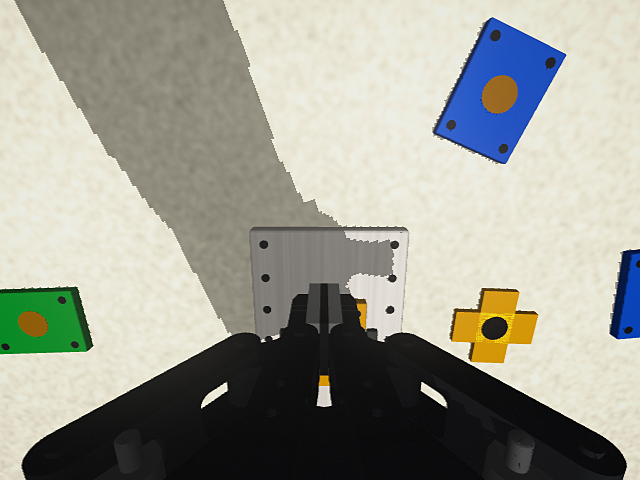

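The wrist view shows the closed fingertips over the bed, with its near edge from (250,228) to (408,228). The blank lies ahead and is hidden by the fingers. The template is at (494,326), well clear.

Run:
```python
from h import *
c=dict(np.load('w1.npz'))
for p in((250,230),(408,230)): print(onz(c,p,.012),fx(onz(c,p,.012)))
print(c['pose'])
```

```text
[ 0.3622 -0.0351  0.012 ] [-0.165  -0.0513]
[0.397  0.0667 0.012 ] [-0.1651  0.0562]
[[ 0.3242  0.9059  0.2725  0.3205]
 [ 0.946  -0.3097 -0.0959  0.0329]
 [-0.0025  0.2889 -0.9574  0.2333]
 [ 0.      0.      0.      1.    ]]
```

>>> move_arm(
  deltas=[
    [0,0,0.04,0,0,0,-1],
    [0,0,0.06,0,0,0,-1],
    [0,0,0.07,0,0,0,-1],
    [0,0,0.074,0,0,0,-1],
    [0,0,0.074,0,0,0,-1],
  ],
)

```text
time_s: 2.52
position: [0.3945, 0.0079, 0.0179]
ee_rot: [0.001, 0.164, 0.986, 0.0]
ft_force: [1.1, -0.3, 0.9]
gripper_width: 0.0
grasp_force: 0.0
```

>>> move_arm(
  deltas=[
    [0,0.002,0.002,0,0,0,-1],
    [-0.008,0.002,0.002,0,0,0,-1],
    [-0.016,0.002,0.002,0,0,0,-1],
    [-0.024,0.002,0.002,0,0,0,-1],
    [-0.032,0.002,0.002,0,0,0,-1],
    [-0.04,0.002,0.002,0,0,0,-1],
  ],
)

```text
time_s: 3.28
position: [0.4315, -0.0032, 0.015]
ee_rot: [-0.001, 0.164, 0.986, 0.0]
ft_force: [-1.9, 0.2, 1.4]
gripper_width: 0.0
grasp_force: 1.4
```

>>> move_arm(
  deltas=[
    [-0.006,0,0,0,0,0,-1],
    [-0.012,0,0,0,0,0,-1],
    [-0.017,0,0,0,0,0,-1],
    [-0.021,0,0,0,0,0,-1],
    [-0.023,0,0,0,0,0,-1],
  ],
)

```text
time_s: 3.9
position: [0.4543, -0.0107, 0.0153]
ee_rot: [0.0, 0.164, 0.986, 0.0]
ft_force: [-1.2, 0.0, -0.2]
gripper_width: -0.0001
grasp_force: 0.7
```

Run:
```python
from workcell import *
from h import *
s=get_state();print(s['position'],fx(s['position']),s['ft_force'])
for n in('side','top'):
    c=capture(n)
    for k in blobs(c,(12,120,80),(28,255,255),200):
        m=cv2.moments(k);p=(m['m10']/m['m00'],m['m01']/m['m00']);print(n,fx(onz(c,p,.02)),cv2.contourArea(k))
    if n=='side': cv2.imwrite('pics/s2.png',cv2.resize(c['pixels'][230:380,220:450],None,fx=3,fy=3))
```

```text
[ 0.4543 -0.0107  0.0153] [-0.0859  0.0016] [-1.2327  0.0024 -0.155 ]
side [-0.0369  0.0007] 981.0
side [-0.6462  0.663 ] 1692.5
top [-0.0261 -0.4463] 248.5
top [-0.0855  0.1268] 728.5
```

View pics/s2.png

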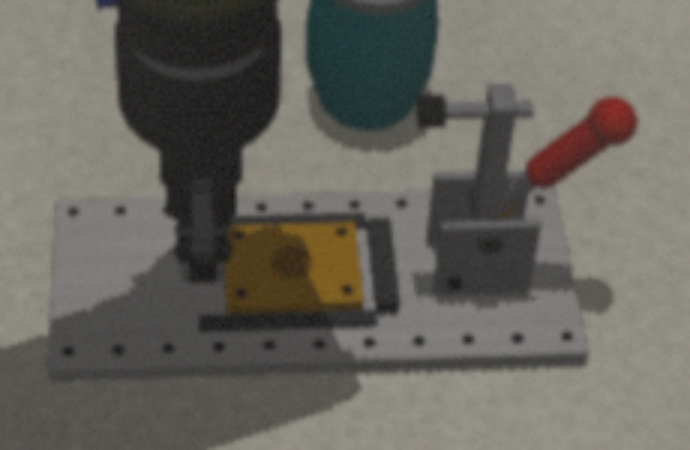

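The crop shows the blank's far edge at x≈362 and the stop face at x≈370, so a few millimetres are left. The clamp is still open. I'll keep going until the force rises.

>>> move_arm(
  deltas=[
    [-0.002,0,0,0,0,0,-1],
    [-0.004,0,0,0,0,0,-1],
    [-0.005,0,0,0,0,0,-1],
  ],
)

```text
time_s: 4.38
position: [0.4587, -0.0122, 0.0153]
ee_rot: [-0.0, 0.164, 0.986, -0.0]
ft_force: [-2.8, 1.5, 1.3]
gripper_width: 0.0
grasp_force: 1.2
```

>>> move_arm(
  deltas=[
    [-0.001,0,0,0,0,0,-1],
    [-0.002,0,0,0,0,0,-1],
    [-0.002,0,0,0,0,0,-1],
  ],
)

```text
time_s: 4.75
position: [0.46, -0.0127, 0.0152]
ee_rot: [-0.001, 0.164, 0.986, 0.0]
ft_force: [-3.3, 2.1, 3.3]
gripper_width: -0.0002
grasp_force: 2.1
```

>>> move_arm(
  deltas=[
    [-0.001,0,0,0,0,0,-1],
    [-0.002,0,0,0,0,0,-1],
    [-0.003,0,0,0,0,0,-1],
    [-0.003,0,0,0,0,0,-1],
  ],
)

```text
time_s: 5.25
position: [0.4601, -0.0129, 0.0148]
ee_rot: [-0.003, 0.164, 0.986, 0.001]
ft_force: [-8.1, 3.6, 5.9]
gripper_width: -0.0003
grasp_force: 4.6
```

>>> move_arm(
  deltas=[
    [-0.002,0,0,0,0,0,-1],
    [-0.002,0,0,0,0,0,-1],
    [0.01,0,0,0,0,0,-1],
    [0.03,0,0,0,0,0,-1],
    [0.06,0,-0.03,0,0,0,-1],
    [0.08,0,-0.08,0,0,0,-1],
    [0.08,0,-0.14,0,0,0,-1],
    [0.08,0,-0.19,0,0,0,-1],
  ],
)

```text
time_s: 6.25
position: [0.3895, 0.0119, 0.2082]
ee_rot: [0.003, 0.164, 0.986, 0.0]
ft_force: [2.0, -0.3, -0.2]
gripper_width: -0.0001
grasp_force: 0.0
```

Run:
```python
from workcell import *
from h import *
s=get_state();print(s['position'],fx(s['position']),s['ft_force'])
C={n:capture(n) for n in('side','top')}
for n,c in C.items():
    for k in blobs(c,(12,120,80),(28,255,255),200):
        m=cv2.moments(k);p=(m['m10']/m['m00'],m['m01']/m['m00']);print(n,p,fx(onz(c,p,.02)),cv2.contourArea(k))
p={}
for n,c in C.items():
    k=max(blobs(c,(0,150,60),(6,255,255)),key=cv2.contourArea);x,y,w,h=cv2.boundingRect(k);print(n,'red',(x,y,w,h))
    # ball = deepest inscribed circle
    m=np.zeros((480,640),np.uint8);cv2.drawContours(m,[k],-1,255,-1);_,r,_,q=cv2.minMaxLoc(cv2.distanceTransform(m,2,5));p[n]=q;print(q,r)
X,e=two(C['top'],p['top'],C['side'],p['side']);print('ball',X,fx(X),e)
a=cv2.resize(C['side']['pixels'][260:370,220:430],None,fx=3.7,fy=3.7);b=cv2.resize(C['top']['pixels'][120:320,280:420],None,fx=2.8,fy=2.8)
cv2.imwrite('pics/s3.png',a[:600,:800])
```

```text
[0.3895 0.0119 0.2082] [-0.1545  0.0019] [ 2.0203 -0.311  -0.1642]
side (320.82685872253745, 317.449003346428) [-0.0347 -0.0001] 1145.5
side (286.6981074481074, 265.43253968253964) [-0.085   0.1117] 546.0
side (26.572984749455337, 96.01072565778448) [-0.6644  0.6606] 994.5
top (601.6802443991853, 312.1255940257977) [-0.0261 -0.4462] 245.5
top (271.38617045715597, 239.80450264185617) [-0.0855  0.1268] 725.5
top (350.74752402069475, 234.15772357723574) [-0.0343  0.0025] 1127.5
side red (396, 263, 35, 27)
(424, 268) 5.393799781799316
top red (382, 133, 11, 11)
(387, 138) 5.196899890899658
ball [ 0.6398 -0.0751  0.1254] [0.1105 0.0007] 0.00041582677981210074
```

View pics/s3.png

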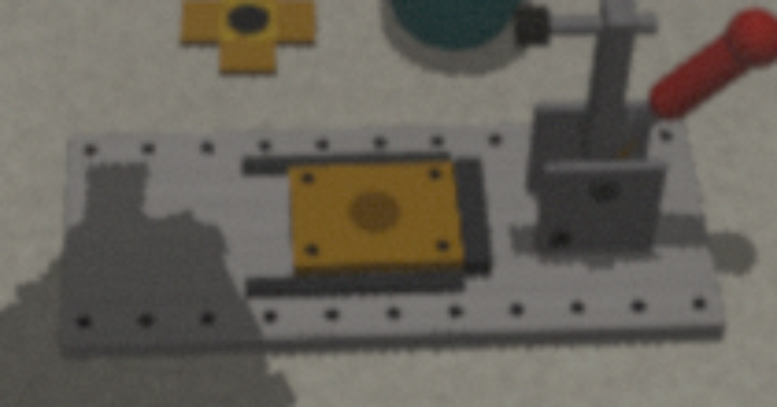

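The blank sits flush against the stop (fixture x about -34.5 mm) and the clamp is still open. The ball is at fixture (0.110, 0.001). Next I'll pass over the clamp and come down behind the lever.

>>> move_arm(
  deltas=[
    [-0.04,0,-0.01,0,0,0,-1],
    [-0.085,0,-0.01,0,0,0,-1],
    [-0.13,0,-0.01,0,0,0,-1],
    [-0.175,0,-0.01,0,0,0,-1],
    [-0.22,0,-0.01,0,0,0,-1],
    [-0.265,0,-0.01,0,0,0,-1],
    [-0.305,0,-0.01,0,0,0,-1],
    [-0.32,0,-0.01,0,0,0,-1],
  ],
)

```text
time_s: 7.35
position: [0.6935, -0.0929, 0.2136]
ee_rot: [0.001, 0.165, 0.986, -0.0]
ft_force: [-0.1, -0.3, -0.6]
gripper_width: 0.0001
grasp_force: 0.0
```

>>> move_arm(
  deltas=[
    [0,0,0,0,0,0,-1],
    [0,0,0.02,0,0,0,-1],
    [0,0,0.05,0,0,0,-1],
    [0,0,0.08,0,0,0,-1],
    [0,0,0.1,0,0,0,-1],
    [0,0,0.1,0,0,0,-1],
  ],
)

```text
time_s: 8.1
position: [0.6883, -0.0912, 0.1134]
ee_rot: [-0.002, 0.164, 0.986, -0.0]
ft_force: [-0.1, 0.2, -1.2]
gripper_width: -0.0002
grasp_force: 0.0
```

>>> move_arm(
  deltas=[
    [-0.01,0,0,0,0,0,-1],
    [-0.02,0,0,0,0,0,-1],
    [-0.028,0,0,0,0,0,-1],
    [-0.036,0,0,0,0,0,-1],
    [-0.044,0,0,0,0,0,-1],
    [-0.052,0,0,0,0,0,-1],
  ],
)

```text
time_s: 8.85
position: [0.7402, -0.1086, 0.1152]
ee_rot: [-0.0, 0.164, 0.986, -0.0]
ft_force: [-1.0, 0.4, -0.0]
gripper_width: 0.0001
grasp_force: 0.0
```

I got the sign wrong: that moved away from the lever, through free space. Pushing toward the robot is tool +x.

>>> move_arm(
  deltas=[
    [0.03,0,0,0,0,0,-1],
    [0.055,0,0,0,0,0,-1],
    [0.07,0,0,0,0,0,-1],
    [0.08,0,0,0,0,0,-1],
    [0.088,0,0,0,0,0,-1],
    [0.096,0,0,0,0,0,-1],
    [0.104,0,0,0,0,0,-1],
  ],
)

```text
time_s: 9.72
position: [0.6538, -0.0786, 0.1221]
ee_rot: [0.014, 0.165, 0.986, -0.002]
ft_force: [13.4, -5.3, 11.1]
gripper_width: -0.0001
grasp_force: 7.2
```

>>> move_arm(
  deltas=[
    [0.008,0,-0.004,0,0,0,-1],
    [0.016,0,-0.008,0,0,0,-1],
    [0.024,0,-0.011,0,0,0,-1],
    [0.032,0,-0.013,0,0,0,-1],
  ],
)

```text
time_s: 10.22
position: [0.6095, -0.064, 0.1277]
ee_rot: [-0.001, 0.164, 0.986, 0.0]
ft_force: [-0.6, 0.3, -0.7]
gripper_width: 0.0002
grasp_force: 0.0
```

Run:
```python
from workcell import *
from h import *
s=get_state();print(s['position'],fx(s['position']),s['ft_force'])
c=capture('side');cv2.imwrite('pics/s4.png',cv2.resize(c['pixels'][180:380,220:450],None,fx=3,fy=3))
```

```text
[ 0.6095 -0.064   0.1277] [0.0782 0.0015] [-0.6455  0.3464 -0.7188]
```

View pics/s4.png

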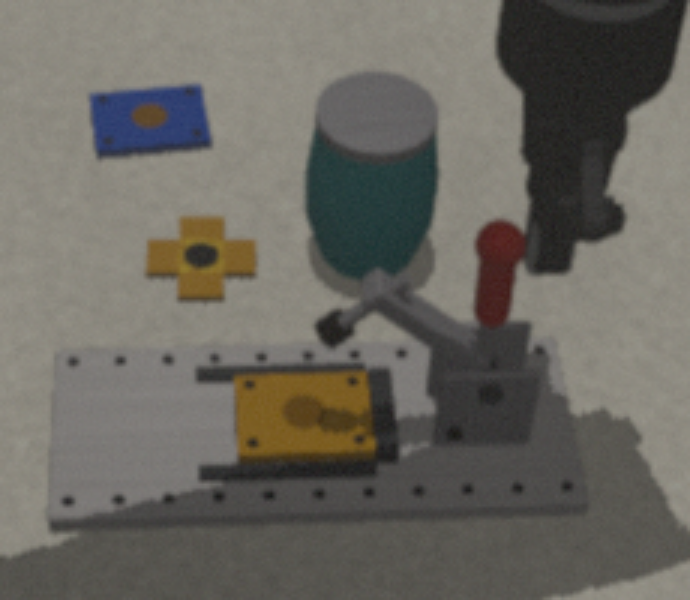

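The crop shows the lever about upright (ball at (500,243)) with the finger behind it, and the arm halfway down. It needs a little more push past the centre.

>>> move_arm(
  deltas=[
    [0.008,0,0,0,0,0,-1],
    [0.015,0,0,0,0,0,-1],
    [0.02,0,0,0,0,0,-1],
    [0.02,0,0,0,0,0,-1],
    [0.02,0,0,0,0,0,-1],
  ],
)

```text
time_s: 10.9
position: [0.5924, -0.058, 0.1284]
ee_rot: [0.0, 0.164, 0.986, 0.0]
ft_force: [-0.2, -0.6, -0.1]
gripper_width: 0.0002
grasp_force: 0.0
```

>>> move_arm(
  deltas=[
    [-0.02,0,0,0,0,0,-1],
    [-0.05,0,0,0,0,0,-1],
    [-0.08,0,-0.02,0,0,0,-1],
    [-0.1,0,-0.06,0,0,0,-1],
    [-0.1,0,-0.1,0,0,0,-1],
    [-0.1,0,-0.1,0,0,0,-1],
    [-0.1,0,-0.1,0,0,0,-1],
  ],
)

```text
time_s: 11.78
position: [0.6867, -0.0903, 0.2278]
ee_rot: [-0.0, 0.164, 0.986, -0.0]
ft_force: [0.7, -0.0, -1.1]
gripper_width: 0.0002
grasp_force: 0.0
```

Run:
```python
from workcell import *
from h import *
s=get_state();print(s['time_s'],s['position'],fx(s['position']),s['ft_force'])
c=capture('side');cv2.imwrite('pics/s5.png',cv2.resize(c['pixels'][180:380,220:450],None,fx=3,fy=3))
t=capture('top')
for n,c in(('side',c),('top',t)):
  for k in blobs(c,(12,120,80),(28,255,255),200):
    m=cv2.moments(k);p=(m['m10']/m['m00'],m['m01']/m['m00']);print(n,fx(onz(c,p,.02)))
```

```text
11.775 [ 0.6867 -0.0903  0.2278] [0.1598 0.0015] [ 0.7174 -0.0203 -1.1148]
side [-0.0405 -0.0023]
side [-0.0849  0.1117]
side [-0.6169  0.6768]
top [-0.0855  0.1267]
top [-0.0388  0.0032]
```

View pics/s5.png

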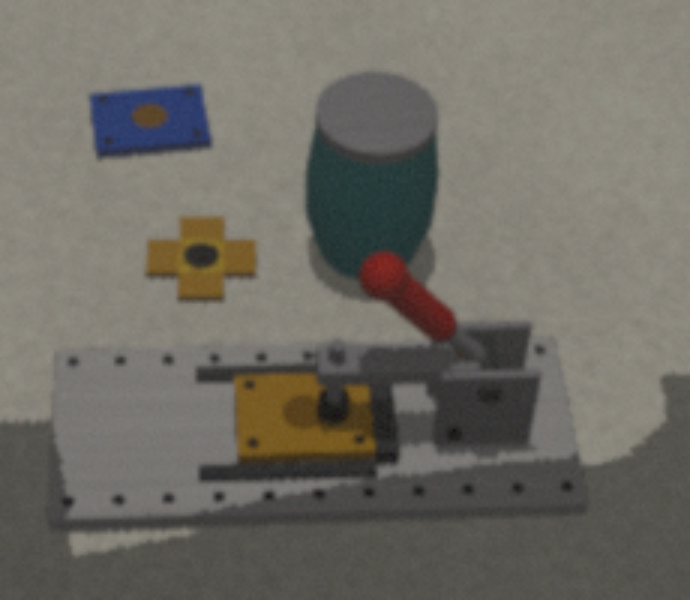

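The lever has snapped over (ball at (383,275)) and the foot presses the blank at (333,405). The blank's edges are unchanged at 235 to 375 px, flush with the stop. The small centroid shift comes only from the foot hiding part of the blank. The robot is clear, so I'll hand in.

```bash
python3 -c "
from workcell import *
print(hand_in())"
```

```text
the job is handed in; nothing more can be done
None
```

The blank is home against the stop, the clamp lever has snapped shut with the foot on the blank, the arm is clear and the job is handed in; no verdict came back, and the foot's pressing force was judged only from the picture.

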